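# Mark the jug with the tag clip, then open the descaler's safety cap

### The arm

A 7-joint arm with a two-finger parallel gripper is mounted at the origin on a cart in front of the work surface, level with it; the furniture and walls round the work are solid. World frame = base frame: x ahead of the robot, y to its left, z up, the work surface at z = 0. Lengths are in m, angles in rad, forces in N, time in s.
With the tool pointing down it reaches from about 0.425 to 0.875 m from the base axis. Payload 9.9 kg.
Tool frame: the origin (TCP) lies between the finger pads, 19 mm behind the fingertips; this is the grasp point; z points along the fingers, y is the line along which they close (so a half turn about z gives the same grasp; the last joint's range is limited). The gripper opens to 85 mm and grips with 20 to 120 N. Pads are 22 mm wide; open, the fingers measure 114 mm over their backs; the gripper's body (76 mm by 85 mm) begins 54 mm behind the grasp point. The pads swing forward as they close: fully open they stand 13 mm farther back than shut.
Start: joints at [-1.326, 0.576, 0.025, 1.437, -0.015, 1.129, -0.057], TCP at [0.218, 0.639, 0.25] pointing down, gripper open.
Joint ranges: [-2.76, 2.76], [-0.34, 2.15], [-1.52, 1.57], [0.19, 2.46], [-1.09, 4.23], [0.17, 1.99], [-2.82, 2.82]. Speed limits (rad/s): [2.22, 2.22, 3.01, 3.01, 3.14, 3.14, 3.14].

### API

Orientations are given as a unit quaternion [w, x, y, z].
In Python, from workcell import monitor, eyes, finish_job gives the robot as it stands.
- The arm moves only by the tool send_rows, never from a script. Its argument "targets" is a list of rows, each an object of numbers: "rx", "ry", "rz": the turn, a rotation vector about the world's x, y, z as a fraction of full scale; "dx", "dy", "dz": the shift along the world's x, y, z as a fraction of full scale; "claw": the opening, from -1 (shut) to 1 (fully open). A call has 1 to 5 rows; each row shifts and turns the commanded pose from where the row before left it; what a row does not reach is not made up. Full scale, the value 1, is 750 mm for a shift and pi/4 rad for a turn. A row lasts 1/12 s, in which the tool goes at most 41.7 mm and 7.16 degrees, less where a joint would pass 70% of its speed; a pose out of reach is approached as far as the arm can. A call with a number of a shift or a turn outside -1 to 1 is refused whole. A call with a gripper value outside its range is refused whole. The fingers move at their own pace and stop on an object; the grip force is fixed at half the most. Time passes only in rows, so rows that do not move let the fingers close. It gives the time, the measured TCP pose, the force, the opening and the grip force at its end, in the units of the state.
- monitor.state(): the state, without advancing time (a new reading comes with each control period).
- eyes.get_image(name): name is "scene" or "top" or "wrist"; returns a dict with "frame" (420x560x3 uint8, red, green, blue), "range_z" (420x560 float32, m along the optical axis (not along the pixel's ray), 0 where there is no reading), "fx", "fy", "cx", "cy" (pixels), "k1" (the pictures are not rectified: a ray, as slopes to the right and down, at radius r is drawn at 1 + k1 r^2 times it, then the intrinsics apply), "R" (3x3) and "t" (3): a world point X has camera coordinates R X + t. Camera axes: x right, y down, z forward; pixel columns grow to the right and rows downward; lengths in m; the calibration is good to about 2 mm. A picture is of the moment at which its call begins.
- finish_job(): hands the job in; it is judged then, once.
The state is a dict: "clock": time; "joints": joint angles; "qd": joint speeds; "effort": joint torques, N m; "tool_pos": TCP position; "orientation": TCP orientation; "force": force on the tool from outside, world axes, zero at the start; "moment": the same for the moment, N m; "opening": finger opening in m; "grasp_force": force on a finger pad.
Only numpy, scipy, OpenCV 4.12 (cv2) and the standard library are available. Lean on these libraries where they do the work, as an engineer would, in place of code of your own. Each camera call takes 0.05 s, during which the arm holds its last target. There are 200 camera calls.

### The job

I am about to pour descaler into the measuring jug, and a jug must be marked before it takes a chemical: take the wooden spring clip with the white tag off the caddy's front wall and clip it onto the jug's rim with the tag hanging on the outside, jug left standing. Then open the descaler bottle where it stands in the caddy: push its safety cap down, turn it anticlockwise until it is free, and lift it off. Finish while still holding the cap in the gripper a few centimetres straight above the bottle's mouth; do not put it down or let go, keep the bottle in its compartment and leave the soap bottle, the tape and the lemon where they are.

Things in the scene. Friction and masses are not known exactly. Their poses are not given: they have to be found in the camera images.
- caddy: Grey plastic cleaning caddy, fixed: open box 107 (its x) by 190.5 mm (its y), 70 mm high, walls 3.5 mm; origin at the centre of its underside, z up. Two compartments: the descaler bottle stands in the +y one (middle at y +55 mm), tape lies in the -y one (middle at y -39 mm). Front wall is the -x one (its middle at x -51.75 mm, top edge z 70 mm); the clip starts astride it, in front of the tape.
- clip: Wooden spring clip (clothes peg), 71 mm tall, 18 mm wide, jaws down, handles up; white square tag 36 x 36 mm on its -x (outer) leg. Origin at the pivot; z up the handles, x across jaws and handles, y along the hinge. Jaws reach 34 mm below the origin, biting faces 18 to 34 mm below. At the start the wall's top edge is 20 mm below the origin; set it on the rim to the same depth.
- clip_grip (a point): Point between the clip's handles, 22 mm above the pivot: a good TCP, fingers closing along the clip's x. The handles reach 36 mm above the pivot and spread upward: 29 mm over their outer faces at the top, 15 mm at the pivot. Squeezed to 14 mm (about 13 N; a 25 N grip meets the hinge's own stop) the jaws open to 11 mm at the top of the biting faces, 17 mm at the tips.
- clip_jaw (a joint): Hinge of the clip's inner (+x) leg against the outer one: 0 when biting a 3.5 mm wall, -0.10 rad with nothing between the jaws, 0.42 rad squeezed fully open; a spring closes it (about 7 N bite). While squeezed the outer leg, whose pose is the clip's, stands tilted about 0.2 rad in the hand.
- clip_bite (a point): Point midway between the clip's biting faces, 26 mm below the clip's origin.
- clip_tag (a point): Middle of the clip's tag, 10 mm to -x and 23 mm below the clip's origin.
- jug: White plastic measuring jug, loose, empty, 0.2 to 0.35 kg: round, 96 mm outside diameter at the rim, 88 mm at the foot, 105 mm high, wall 3.5 mm. Origin at the centre of its underside, z up. Handle at its -y side (out to 83 mm from the axis, 9 mm below the rim and lower), pouring lip at its +y side (out to 62 mm); the rest of the rim is plain.
- jug_rim (a point): Centre of the jug's mouth, level with the rim, 105 mm above the foot. The middle of the wall is 46 mm from here.
- bottle: White plastic descaler bottle, 0.6 to 0.95 kg, standing loose in the caddy's +y compartment with 2 mm play, which keeps it from turning: oblong body 96 (x) by 70 (y) by 106 mm, sloping shoulder up to 126 mm, neck of 30 mm diameter with bayonet lugs outside up to 150 mm. Origin at the centre of its underside, z up.
- bottle_mouth (a point): Centre of the bottle's mouth, on the neck's top, 150 mm above its underside.
- cap: Grey round ribbed push-and-turn safety cap on the bottle, 50 mm diameter, 26 mm high, 60 g. Origin at the centre of its open lower edge (140 mm above the bottle's underside while locked), z up. Three lugs in its skirt sit in notches under the neck's lugs, pushed up by a spring. Turned clockwise, or anticlockwise without pushing, it stays locked.
- cap_top (a point): Centre of the cap's top face, 26 mm above its lower edge. To open: push down 5 mm (4 mm frees the lugs, 6 mm is the bottom; 6 N to start, about 11 N at 5 mm), keep it down and turn anticlockwise seen from above; past 45 degrees pushing is no longer needed; from 46 to 80 degrees it lifts straight off; a stop ends the turn at 81 degrees. Aim at 63.
- soap: Soap dispenser bottle with a pump head, 168 mm tall, 46 by 80 mm, standing behind the work; bystander, to be left alone. Origin at the centre of its underside.
- tape: Roll of beige tape, 98 mm diameter, 25 mm high, lying in the caddy's -y compartment; bystander. Origin at the centre of its underside.
- lemon: Lemon, 77 by 51 by 52 mm, lying on the worktop in front; bystander. Origin at the centre of its underside.
Mind the look-alikes: they are no part of the job. What is shaped like the cap but orange is not meant.

How it is judged:
By the outcome, as a careful person would: the job done as asked, in the order asked, and still so for the second after the job is handed in, while the arm keeps its last pose, push and grip.
It also fails if it takes over 51 s, if anything falls off the work surface, if the arm or the gripper's body presses on something with over 40 N, if the wrist force passes 120 N, or if a joint passes its speed limit or range.

## Working session

There is one attempt and no reset: what is moved stays moved. The work goes in short steps, Python scripts to look and compute and a tool call to move; the robot and the scene stay as the last step left them, time stands still between calls to the robot, and variables do not carry over. Pictures are saved under pics/ and viewed, at most 10 in all, crops included, and the job is handed in when it is done.

Besides the shell and the picture viewer there is one more tool, called after "Emit:" as a command line: name --argument value ..., lists and objects as JSON in quotes. send_rows: Moves the arm, as the interface text tells. Its arguments: {"type":"object","properties":{"targets":{"type":"array"}},"required":["targets"]}

```bash
mkdir -p pics; cat > h.py <<'E'
import numpy as np, cv2
from workcell import monitor, eyes
def get(n):
    d=eyes.get_image(n); np.savez('last_'+n+'.npz',**{k:np.array(v) for k,v in d.items()}); return d
def load(n): return dict(np.load('last_'+n+'.npz'))
def save(d,f,box=None,s=1):
    im=d['frame'][:,:,::-1]
    if box: im=im[box[1]:box[3],box[0]:box[2]]
    cv2.imwrite('pics/'+f,cv2.resize(im,None,fx=s,fy=s,interpolation=cv2.INTER_CUBIC))
def ray(d,u,v):
    K=np.array([[d['fx'],0,d['cx']],[0,d['fy'],d['cy']],[0,0,1]],float)
    p=cv2.undistortPoints(np.array([[[u,v]]],float),K,np.array([float(d['k1']),0,0,0]))[0,0]
    R=np.array(d['R']);t=np.array(d['t']); return -R.T@t, R.T@np.array([p[0],p[1],1.])
def onz(d,u,v,z):
    o,r=ray(d,u,v); return o+r*(z-o[2])/r[2]
def cloud(d):
    H,W=d['range_z'].shape; K=np.array([[d['fx'],0,d['cx']],[0,d['fy'],d['cy']],[0,0,1]],float)
    u,v=np.meshgrid(np.arange(W),np.arange(H)); uv=np.stack([u,v],-1).reshape(-1,1,2).astype(float)
    p=cv2.undistortPoints(uv,K,np.array([float(d['k1']),0,0,0]))[:,0]
    z=np.array(d['range_z']).reshape(-1,1); c=np.hstack([p*z,z]); P=(c-np.array(d['t']))@np.array(d['R'])
    P[z[:,0]==0]=np.nan; return P.reshape(H,W,3)
E
python3 - <<'E'
from h import *
s=monitor.state(); print({k:np.round(v,3).tolist() for k,v in s.items()})
a=get('scene');b=get('top')
cv2.imwrite('pics/a.png',cv2.resize(np.vstack([a['frame'],b['frame']])[:,:,::-1],None,fx=.71,fy=.71))
save(a,'scene.png',s=1.4);save(b,'top.png',s=1.4)
for d in(a,b): print(d['fx'],d['k1'],-np.array(d['R']).T@d['t'],np.round(d['R'],2).tolist())
E
```

```text
{'clock': 0.0, 'joints': [-1.326, 0.577, 0.025, 1.438, -0.015, 1.129, -0.056], 'qd': [0.002, -0.0, 0.002, -0.001, -0.001, 0.0, 0.001], 'effort': [0.0, -76.577, 2.251, -28.596, 0.015, 0.013, 0.0], 'tool_pos': [0.218, 0.638, 0.249], 'orientation': [-0.0, 0.164, 0.987, -0.001], 'force': [0.545, 0.86, -0.039], 'moment': [-0.017, 0.025, -0.012], 'grasp_force': 0.0, 'opening': 0.085}
413.0700562248637 -0.08899796679165448 [-0.07074071 -0.21035005  0.69914767] [[0.35, -0.94, 0.01], [-0.64, -0.24, -0.73], [0.69, 0.25, -0.68]]
447.35818444695286 -0.06333274179567076 [0.28201107 0.01982181 1.1268366 ] [[-0.08, -1.0, -0.0], [-0.97, 0.08, -0.23], [0.23, -0.02, -0.97]]
```

View pics/scene.png

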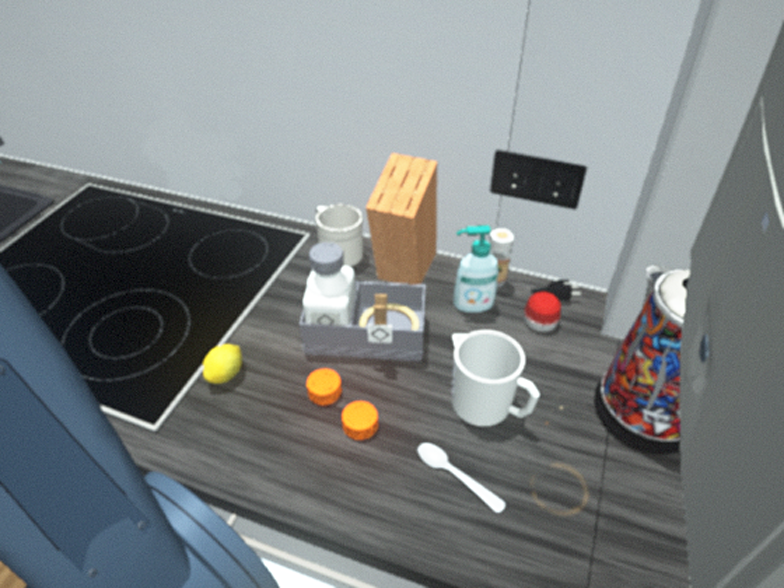

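View pics/top.png

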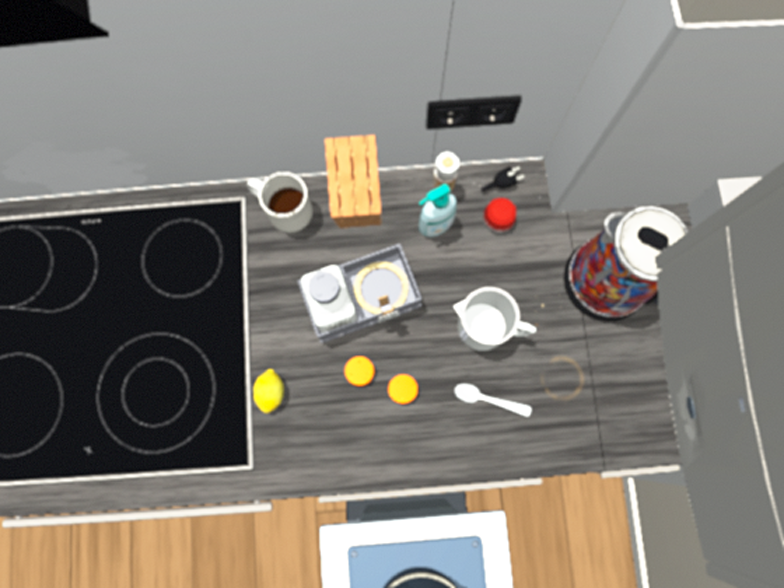

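Scene view (784-wide): clip with white tag at (380,325) on the caddy's front wall, bottle with grey cap at (326,258). There are two white vessels. The one at (488,378) is tall with a pouring lip and an empty inside, so it is the measuring jug. The one at (340,235) holds coffee in the top view (287,200), so it is a mug and not meant. For the caps, the orange discs at (324,386) and (360,420) are look-alikes; the grey one on the bottle is meant.

```bash
python3 - <<'E'
from h import *
for n in('top','scene'):
    d=load(n);P=cloud(d);z=P[...,2]
    def px(m): v,u=np.nonzero(m); return (u.mean()*1.4,v.mean()*1.4) if len(u) else None
    H,W=z.shape;u,v=np.meshgrid(np.arange(W)*1.4,np.arange(H)*1.4)
    bx=dict(top=dict(cad=(295,240,425,345),jug=(445,280,540,355),cap=(303,265,345,312)),scene=dict(cad=(298,275,430,365),jug=(445,330,540,425),cap=(305,240,350,275)))[n]
    def inb(b): return (u>b[0])&(u<b[2])&(v>b[1])&(v<b[3])
    m=inb(bx['cad'])&(abs(z-.07)<.003); Q=P[m][:,:2]
    # drop non-wall: print rect
    r=cv2.minAreaRect((Q*1000).astype(np.float32)); print(n,'caddy',len(Q),r)
    m=inb(bx['jug'])&(z>.099)&(z<.112); Q=P[m]
    c=np.median(Q[:,:2],0)
    A=np.c_[2*Q[:,:2],np.ones(len(Q))]
    for _ in range(5):
        s=np.linalg.lstsq(A,(Q[:,:2]**2).sum(1),rcond=None)[0];R=np.sqrt(s[2]+s[0]**2+s[1]**2)
        e=abs(np.hypot(*(Q[:,:2]-s[:2]).T)-R);k=e<max(.004,np.percentile(e,80));Q=Q[k];A=A[k]
    print('jug',s[:2],R,len(Q),Q[:,2].max())
    # handle points
    m=inb(bx['jug'])&(z>.03)&(z<.115);Q=P[m];dd=np.hypot(*(Q[:,:2]-s[:2]).T);k=(dd>.058)&(dd<.09)
    for t in Q[k][::12]: print('  far',np.round(t,3))
    m=inb(bx['cap'])&(z>.158)&(z<.185);Q=P[m];print('cap',len(Q),np.median(Q[:,2]),cv2.minEnclosingCircle((Q[:,:2]*1000).astype(np.float32)),Q.mean(0))
    # clip wood
    m=inb(bx['cad'])&(z>.085)&(z<.14)
    hsv=cv2.cvtColor(d['frame'],cv2.COLOR_RGB2HSV);w=m&(hsv[...,0]<25)&(hsv[...,1]>80)
    print('clip',w.sum(),px(w),P[w].mean(0) if w.any() else 0,P[w].min(0),P[w].max(0))
a=load('scene')['frame'][160:270,205:395];b=load('top')['frame'][160:270,205:395]
cv2.imwrite('pics/crop.png',cv2.resize(np.vstack([a,b])[:,:,::-1],None,fx=2.7,fy=2.7,interpolation=cv2.INTER_CUBIC))
E
```

```text
top caddy 331 ((541.4297485351562, 57.54314422607422), (117.05360412597656, 190.76426696777344), 15.80565071105957)
jug [ 0.47555168 -0.15541405] 0.04553794631657421 217 0.10973196744343301
  far [ 0.497 -0.1    0.104]
  far [ 0.453 -0.21   0.096]
  far [ 0.451 -0.218  0.091]
  far [ 0.449 -0.229  0.082]
  far [ 0.447 -0.223  0.086]
  far [ 0.448 -0.223  0.066]
  far [ 0.447 -0.224  0.059]
cap 409 0.1694256331343748 ((531.5057373046875, 111.54977416992188), 25.488203048706055) [0.53025924 0.11108029 0.16924046]
clip 34 (np.float64(384.09411764705885), np.float64(302.3588235294117)) [0.50859574 0.01773657 0.11397266] [0.48931312 0.00579086 0.08552792] [0.51587698 0.02511366 0.12666571]
scene caddy 372 ((538.8297729492188, 59.61408996582031), (117.158447265625, 192.48568725585938), 17.844820022583008)
jug [ 0.47342674 -0.1542784 ] 0.04596378072619194 331 0.10728196884594361
  far [ 0.495 -0.098  0.106]
  far [ 0.452 -0.217  0.095]
  far [ 0.45  -0.212  0.09 ]
  far [ 0.448 -0.22   0.093]
  far [ 0.446 -0.217  0.088]
  far [ 0.452 -0.228  0.083]
  far [ 0.446 -0.227  0.084]
  far [ 0.444 -0.227  0.08 ]
  far [ 0.444 -0.224  0.072]
  far [ 0.446 -0.222  0.063]
  far [ 0.446 -0.231  0.064]
  far [ 0.442 -0.228  0.061]
  far [ 0.45  -0.215  0.039]
  far [ 0.45  -0.217  0.037]
  far [ 0.444 -0.223  0.044]
  far [ 0.446 -0.215  0.031]
cap 356 0.16756907228903398 ((527.6519775390625, 112.83124542236328), 26.323871612548828) [0.52441457 0.11070557 0.16676318]
clip 145 (np.float64(379.98896551724135), np.float64(307.76827586206895)) [0.5006862  0.01632973 0.11208003] [0.48741739 0.00501531 0.08659527] [0.51744064 0.02825154 0.12834974]
```

View pics/crop.png

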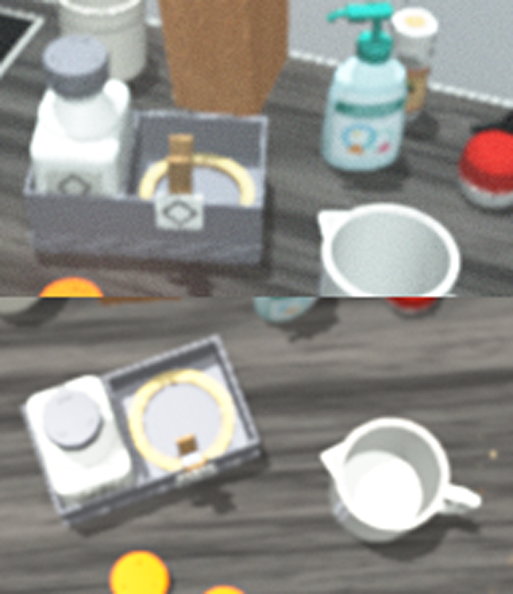

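The crop shows the clip's wooden handles at (180,165) and its white diamond tag at (180,212), on the front wall ahead of the tape. The grey cap on the white bottle is at (77,65) and the empty, lipped measuring jug at (390,250). I'm moving over the clip.

Emit:
send_rows --targets '[{"dx":0.0226,"dy":-0.0488,"dz":0,"rx":0,"ry":0,"rz":-0.0714,"claw":0.2},{"dx":0.0226,"dy":-0.0488,"dz":0,"rx":0,"ry":0,"rz":-0.0714,"claw":0.2},{"dx":0.0226,"dy":-0.0488,"dz":0,"rx":0,"ry":0,"rz":-0.0714,"claw":0.2},{"dx":0.0226,"dy":-0.0488,"dz":0,"rx":0,"ry":0,"rz":-0.0714,"claw":0.2},{"dx":0.0226,"dy":-0.0488,"dz":0,"rx":0,"ry":0,"rz":-0.0714,"claw":0.2}]'

```text
clock: 0.52
tool_pos: [0.303, 0.4538, 0.2497]
orientation: [-0.0, 0.301, 0.954, -0.0]
force: [1.8, -0.9, 0.8]
opening: 0.0515
grasp_force: 0.0
```

Emit:
send_rows --targets '[{"dx":0.0226,"dy":-0.0488,"dz":0,"rx":0,"ry":0,"rz":-0.0714,"claw":0.2},{"dx":0.0226,"dy":-0.0488,"dz":0,"rx":0,"ry":0,"rz":-0.0714,"claw":0.2},{"dx":0.0226,"dy":-0.0488,"dz":0,"rx":0,"ry":0,"rz":-0.0714,"claw":0.2},{"dx":0.0226,"dy":-0.0488,"dz":0,"rx":0,"ry":0,"rz":-0.0714,"claw":0.2},{"dx":0.0226,"dy":-0.0488,"dz":0,"rx":0,"ry":0,"rz":-0.0714,"claw":0.2}]'

```text
clock: 0.93
tool_pos: [0.3877, 0.2709, 0.25]
orientation: [-0.0, 0.431, 0.902, -0.0]
force: [0.6, 1.0, -0.3]
opening: 0.0514
grasp_force: 0.0
```

Emit:
send_rows --targets '[{"dx":0.0226,"dy":-0.0488,"dz":0,"rx":0,"ry":0,"rz":-0.0714,"claw":0.2},{"dx":0.0226,"dy":-0.0488,"dz":0,"rx":0,"ry":0,"rz":-0.0714,"claw":0.2},{"dx":0.0226,"dy":-0.0488,"dz":0,"rx":0,"ry":0,"rz":-0.0714,"claw":0.2},{"dx":0.0226,"dy":-0.0488,"dz":0,"rx":0,"ry":0,"rz":-0.0714,"claw":0.2},{"dx":0.0226,"dy":-0.0488,"dz":0,"rx":0,"ry":0,"rz":-0.0714,"claw":0.2}]'

```text
clock: 1.35
tool_pos: [0.4725, 0.088, 0.25]
orientation: [-0.0, 0.553, 0.833, 0.0]
force: [1.0, 0.6, -0.9]
opening: 0.0512
grasp_force: 0.0
```

Emit:
send_rows --targets '[{"dx":0.0226,"dy":-0.0488,"dz":0,"rx":0,"ry":0,"rz":-0.0714,"claw":0.2},{"dx":0.0226,"dy":-0.0458,"dz":0,"rx":0,"ry":0,"rz":-0.0714,"claw":0.2},{"dx":0,"dy":0,"dz":0,"rx":0,"ry":0,"rz":0,"claw":0.2}]'

```text
clock: 1.6
tool_pos: [0.5083, 0.011, 0.2503]
orientation: [0.002, 0.603, 0.798, -0.001]
force: [-0.8, -0.5, -0.0]
opening: 0.0512
grasp_force: 0.0
```

```bash
python3 - <<'E'
from h import *
d=get('wrist');save(d,'w1.png',s=1.4);P=cloud(d);z=P[...,2]
hsv=cv2.cvtColor(d['frame'],cv2.COLOR_RGB2HSV)
s=monitor.state();t=s['tool_pos'];print(np.round(t,4),-np.array(d['R']).T@d['t'],np.nanmin(d['range_z']),np.isfinite(z).mean())
near=np.hypot(P[...,0]-.506,P[...,1]-.017)<.05
w=near&(z>.085)&(z<.14)&(hsv[...,1]>80)&(hsv[...,0]<25)
print('clip',w.sum(),P[w].mean(0),P[w].min(0),P[w].max(0))
if w.sum():
  Q=P[w&(z>np.nanpercentile(z[w],60))];print('top',len(Q),Q.mean(0),cv2.minAreaRect((Q[:,:2]*1000).astype(np.float32)))
  v,u=np.nonzero(w);print(u.min(),u.max(),v.min(),v.max())
E
```

```text
[0.5071 0.0145 0.2499] [0.4864879  0.08783487 0.37371095] 0.0 0.9961862244897959
clip 566 [0.50185007 0.01834813 0.11552827] [0.48875449 0.00548298 0.08572585] [0.51880456 0.0291325  0.12798347]
top 226 [0.49996382 0.01659165 0.12535197] ((503.7143859863281, 17.081218719482422), (27.258840560913086, 17.65827178955078), 16.153390884399414)
256 294 177 213
```

View pics/w1.png

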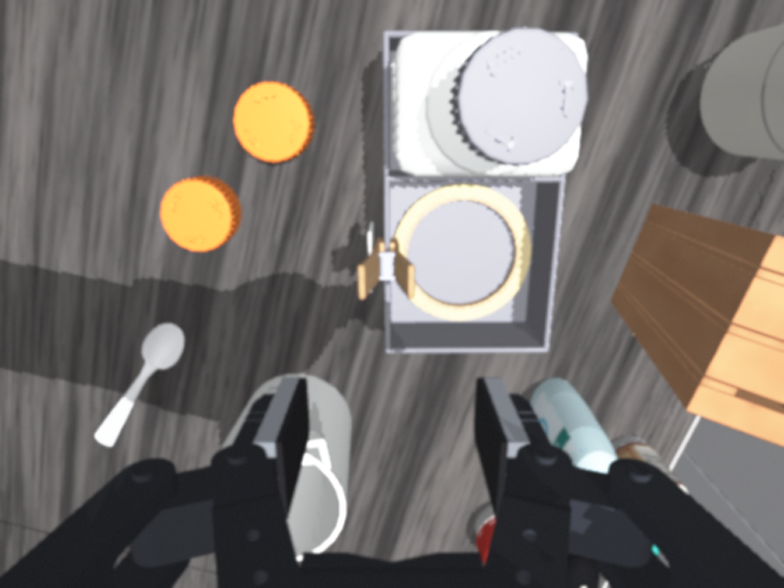

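The wrist view shows the clip at (386,270), its tag edge at (369,238) and its handles spreading at (370–405,280), seen between the two fingers. Caddy yaw is about 16°, and the handles' top centre is at (0.504, 0.017). I'm descending.

Emit:
send_rows --targets '[{"dx":-0.003,"dy":-0.0015,"dz":-0.046,"rx":0,"ry":0,"rz":0,"claw":0.2},{"dx":0,"dy":0,"dz":-0.046,"rx":0,"ry":0,"rz":0,"claw":0.2},{"dx":0,"dy":0,"dz":-0.046,"rx":0,"ry":0,"rz":0,"claw":0.2},{"dx":0,"dy":0,"dz":-0.046,"rx":0,"ry":0,"rz":0,"claw":0.2},{"dx":0,"dy":0,"dz":0,"rx":0,"ry":0,"rz":0,"claw":0.2}]'

```text
clock: 2.07
tool_pos: [0.5002, 0.0188, 0.107]
orientation: [-0.003, 0.597, 0.802, -0.003]
force: [-1.8, -0.7, 0.8]
opening: 0.051
grasp_force: 0.0
```

Emit:
send_rows --targets '[{"dx":0,"dy":0,"dz":0,"rx":0,"ry":0,"rz":0,"claw":0.2},{"dx":0,"dy":0,"dz":0,"rx":0,"ry":0,"rz":0,"claw":0.2},{"dx":0,"dy":0,"dz":0,"rx":0,"ry":0,"rz":0,"claw":0.2}]'

```text
clock: 2.32
tool_pos: [0.505, 0.0181, 0.114]
orientation: [0.001, 0.598, 0.802, 0.001]
force: [-0.4, -0.3, -0.0]
opening: 0.0511
grasp_force: 0.0
```

Emit:
send_rows --targets '[{"dx":-0.0015,"dy":-0.001,"dz":-0.002,"rx":0,"ry":0,"rz":0,"claw":-0.4},{"dx":0,"dy":0,"dz":0,"rx":0,"ry":0,"rz":0,"claw":-0.8},{"dx":0,"dy":0,"dz":0,"rx":0,"ry":0,"rz":0,"claw":-1},{"dx":0,"dy":0,"dz":0,"rx":0,"ry":0,"rz":0,"claw":-1},{"dx":0,"dy":0,"dz":0,"rx":0,"ry":0,"rz":0,"claw":-1}]'

```text
clock: 2.73
tool_pos: [0.5028, 0.0171, 0.1108]
orientation: [0.0, 0.598, 0.801, 0.0]
force: [-0.4, -0.6, -1.2]
opening: 0.0121
grasp_force: 62.5
```

Emit:
send_rows --targets '[{"dx":0,"dy":0,"dz":0,"rx":0,"ry":0,"rz":0,"claw":-1},{"dx":0,"dy":0,"dz":0,"rx":0,"ry":0,"rz":0,"claw":-1},{"dx":0,"dy":0,"dz":0,"rx":0,"ry":0,"rz":0,"claw":-1},{"dx":0,"dy":0,"dz":0,"rx":0,"ry":0,"rz":0,"claw":-1}]'

```text
clock: 3.07
tool_pos: [0.5027, 0.017, 0.1104]
orientation: [-0.0, 0.598, 0.801, -0.0]
force: [0.5, -0.2, -0.5]
opening: 0.0119
grasp_force: 62.5
```

Emit:
send_rows --targets '[{"dx":0,"dy":0,"dz":0.0133,"rx":0,"ry":0,"rz":0,"claw":-1},{"dx":0,"dy":0,"dz":0.0267,"rx":0,"ry":0,"rz":0,"claw":-1},{"dx":0,"dy":0,"dz":0.04,"rx":0,"ry":0,"rz":0,"claw":-1},{"dx":0,"dy":0,"dz":0.04,"rx":0,"ry":0,"rz":0,"claw":-1},{"dx":0,"dy":0,"dz":0.04,"rx":0,"ry":0,"rz":0,"claw":-1}]'

```text
clock: 3.48
tool_pos: [0.5023, 0.0166, 0.2324]
orientation: [-0.0, 0.598, 0.801, -0.0]
force: [0.6, -0.1, -1.5]
opening: 0.0119
grasp_force: 62.5
```

Emit:
send_rows --targets '[{"dx":-0.0165,"dy":-0.0382,"dz":0,"rx":0,"ry":0,"rz":-0.073,"claw":-1},{"dx":-0.0165,"dy":-0.0382,"dz":0,"rx":0,"ry":0,"rz":-0.073,"claw":-1},{"dx":-0.0165,"dy":-0.0382,"dz":0,"rx":0,"ry":0,"rz":-0.073,"claw":-1},{"dx":-0.0165,"dy":-0.0382,"dz":0,"rx":0,"ry":0,"rz":-0.073,"claw":-1},{"dx":-0.0165,"dy":-0.0382,"dz":0,"rx":0,"ry":0,"rz":-0.073,"claw":-1}]'

```text
clock: 3.9
tool_pos: [0.44, -0.1274, 0.2313]
orientation: [0.0, 0.707, 0.707, 0.0]
force: [0.6, -0.6, -0.6]
opening: 0.012
grasp_force: 62.4
```

Emit:
send_rows --targets '[{"dx":-0.0165,"dy":-0.0382,"dz":-0.02,"rx":0,"ry":0,"rz":0,"claw":-1},{"dx":0,"dy":0,"dz":-0.02,"rx":0,"ry":0,"rz":0,"claw":-1},{"dx":0,"dy":0,"dz":0,"rx":0,"ry":0,"rz":0,"claw":-1},{"dx":0,"dy":0,"dz":0,"rx":0,"ry":0,"rz":0,"claw":-1},{"dx":0,"dy":0,"dz":0,"rx":0,"ry":0,"rz":0,"claw":-1}]'

```text
clock: 4.32
tool_pos: [0.4291, -0.1542, 0.2012]
orientation: [0.0, 0.706, 0.708, 0.0]
force: [0.5, 0.4, 0.6]
opening: 0.0121
grasp_force: 62.4
```

```bash
python3 - <<'E'
from h import *
d=get('wrist');t=get('top');s_=get('scene')
st=monitor.state();print(np.round(st['tool_pos'],4),np.round(st['orientation'],3),st['opening'])
for n,dd in(('wrist',d),('top',t),('scene',s_)):
    P=cloud(dd);z=P[...,2]
    m=(z>.099)&(z<.111)&(np.hypot(P[...,0]-.4745,P[...,1]+.155)<.055);Q=P[m]
    if len(Q)<30: print(n,len(Q));continue
    for _ in range(6):
        A=np.c_[2*Q[:,:2],np.ones(len(Q))];s=np.linalg.lstsq(A,(Q[:,:2]**2).sum(1),rcond=None)[0];R=np.sqrt(s[2]+s[0]**2+s[1]**2)
        e=abs(np.hypot(*(Q[:,:2]-s[:2]).T)-R);Q=Q[e<max(.003,np.percentile(e,85))]
    print(n,'jug',s[:2],R,len(Q),np.median(Q[:,2]))
a=cv2.resize(d['frame'],None,fx=1,fy=1);b=s_['frame'][150:360,230:510];b=cv2.resize(b,(560,420),interpolation=cv2.INTER_CUBIC)
cv2.imwrite('pics/w2.png',cv2.resize(np.vstack([a,b])[:,:,::-1],None,fx=.71,fy=.71))
E
```

```text
[ 0.4293 -0.1542  0.2012] [0.    0.706 0.708 0.   ] 0.012045231232690792
wrist jug [ 0.47497721 -0.15424522] 0.0455756566437513 2744 0.10430460214232959
top jug [ 0.47574896 -0.15514477] 0.04508663607860104 104 0.10435019327239825
scene jug [ 0.47318792 -0.15459004] 0.04579126450910964 288 0.10352009096782483
```

View pics/w2.png

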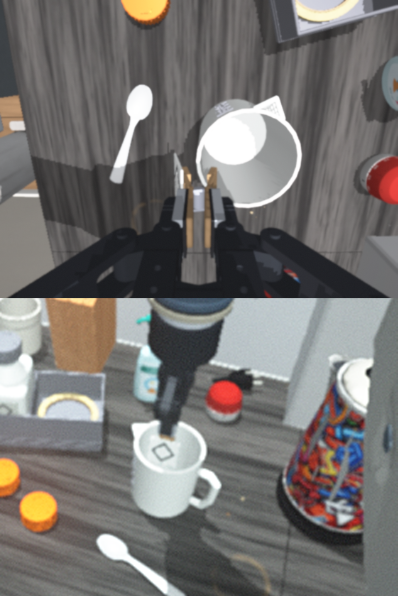

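Clip is held with its jaws open; the tag is at (178,165) on the −x side and the rim at (200,155), nearly under the jaws. I'll check the jaw centre against the wall before descending.

```bash
python3 - <<'E'
from h import *
d=load('wrist');P=cloud(d);hsv=cv2.cvtColor(d['frame'],cv2.COLOR_RGB2HSV)
near=(np.hypot(P[...,0]-.429,P[...,1]+.154)<.04)&(P[...,2]>.125)
w=near&(hsv[...,1]>80)&(hsv[...,0]<25)
for lo in np.arange(.14,.22,.01):
    q=P[w&(P[...,2]>=lo)&(P[...,2]<lo+.01)]
    if len(q)>4:
        L=q[q[:,0]<.429];R=q[q[:,0]>=.429]
        print(round(lo,3),len(q),'outer x',[np.round(np.percentile(g[:,0],[2,98]),4).tolist() for g in(L,R) if len(g)],'y',np.round(np.percentile(q[:,1],[2,98]),4))
v=near&(hsv[...,1]<60)&(hsv[...,2]>120)&(P[...,0]<.428);q=P[v];print('tag',len(q),q.mean(0) if len(q) else 0,q[:,2].min(),q[:,2].max())
E
```

```text
0.14 39 outer x [[0.4181, 0.4214], [0.4385, 0.4417]] y [-0.1462 -0.1452]
0.15 212 outer x [[0.4194, 0.4237], [0.4356, 0.4422]] y [-0.155  -0.1451]
0.16 152 outer x [[0.42, 0.4231], [0.4362, 0.4406]] y [-0.1526 -0.1452]
0.17 139 outer x [[0.4208, 0.425], [0.4349, 0.4385]] y [-0.1488 -0.145 ]
0.18 111 outer x [[0.4233, 0.4254], [0.4337, 0.4355]] y [-0.1461 -0.1434]
0.19 139 outer x [[0.4233, 0.4257], [0.4331, 0.4353]] y [-0.1462 -0.1447]
0.2 216 outer x [[0.4233, 0.4259], [0.4325, 0.4353]] y [-0.154  -0.1445]
0.21 811 outer x [[0.4233, 0.4263], [0.4325, 0.4354]] y [-0.1618 -0.1448]
tag 869 [ 0.41842251 -0.14636399  0.1727965 ] 0.13773078524423762 0.22587118260524483
```

Emit:
send_rows --targets '[{"dx":-0.0005,"dy":0,"dz":-0.0213,"rx":0,"ry":0,"rz":0,"claw":-1},{"dx":0,"dy":0,"dz":-0.0213,"rx":0,"ry":0,"rz":0,"claw":-1},{"dx":0,"dy":0,"dz":-0.0187,"rx":0,"ry":0,"rz":0,"claw":-1},{"dx":0,"dy":0,"dz":-0.013,"rx":0,"ry":0,"rz":0,"claw":-1},{"dx":0,"dy":0,"dz":0,"rx":0,"ry":0,"rz":0,"claw":-1}]'

```text
clock: 4.88
tool_pos: [0.4278, -0.154, 0.1437]
orientation: [-0.001, 0.706, 0.708, -0.001]
force: [-0.3, 0.5, -0.9]
opening: 0.012
grasp_force: 62.4
```

Emit:
send_rows --targets '[{"dx":0,"dy":0,"dz":0,"rx":0,"ry":0,"rz":0,"claw":-1},{"dx":0,"dy":0,"dz":0,"rx":0,"ry":0,"rz":0,"claw":-1}]'

```text
clock: 5.05
tool_pos: [0.4286, -0.1548, 0.1455]
orientation: [0.0, 0.706, 0.708, 0.0]
force: [0.2, -0.5, -0.9]
opening: 0.0123
grasp_force: 62.4
```

Emit:
send_rows --targets '[{"dx":0,"dy":0,"dz":0,"rx":0,"ry":0,"rz":0,"claw":-0.55},{"dx":0,"dy":0,"dz":0,"rx":0,"ry":0,"rz":0,"claw":-0.4},{"dx":0,"dy":0,"dz":0,"rx":0,"ry":0,"rz":0,"claw":-0.2},{"dx":0,"dy":0,"dz":0,"rx":0,"ry":0,"rz":0,"claw":0.1},{"dx":0,"dy":0,"dz":0,"rx":0,"ry":0,"rz":0,"claw":0.2}]'

```text
clock: 5.47
tool_pos: [0.4282, -0.1549, 0.145]
orientation: [0.0, 0.706, 0.708, 0.0]
force: [0.5, -0.2, 0.7]
opening: 0.0515
grasp_force: 0.0
```

Emit:
send_rows --targets '[{"dx":0,"dy":0,"dz":0,"rx":0,"ry":0,"rz":0,"claw":0.2},{"dx":0,"dy":0,"dz":0.02,"rx":0,"ry":0,"rz":0,"claw":0.2},{"dx":0,"dy":0,"dz":0.045,"rx":0,"ry":0,"rz":0,"claw":0.2},{"dx":0,"dy":0,"dz":0.05,"rx":0,"ry":0,"rz":0,"claw":0.4},{"dx":0,"dy":0,"dz":0.05,"rx":0,"ry":0,"rz":0,"claw":0.8}]'

```text
clock: 5.88
tool_pos: [0.4273, -0.1551, 0.2698]
orientation: [-0.001, 0.707, 0.708, -0.001]
force: [1.1, -0.2, 0.7]
opening: 0.0704
grasp_force: 0.0
```

```bash
python3 - <<'E'
from h import *
d=get('wrist');s_=get('scene')
st=monitor.state();print(np.round(st['tool_pos'],4),np.round(st['orientation'],3),st['opening'],np.round(st['joints'],2))
P=cloud(d);z=P[...,2]
m=(z>.099)&(z<.111)&(np.hypot(P[...,0]-.4745,P[...,1]+.155)<.055);Q=P[m]
for _ in range(6):
    A=np.c_[2*Q[:,:2],np.ones(len(Q))];s=np.linalg.lstsq(A,(Q[:,:2]**2).sum(1),rcond=None)[0];R=np.sqrt(s[2]+s[0]**2+s[1]**2)
    e=abs(np.hypot(*(Q[:,:2]-s[:2]).T)-R);Q=Q[e<max(.003,np.percentile(e,85))]
print('jug',s[:2],R)
hsv=cv2.cvtColor(d['frame'],cv2.COLOR_RGB2HSV)
w=(np.hypot(P[...,0]-.429,P[...,1]+.154)<.04)&(z>.11)&(hsv[...,1]>80)&(hsv[...,0]<25);q=P[w];print('clip',len(q),q.min(0),q.max(0),cv2.minAreaRect((q[q[:,2]>.15][:,:2]*1000).astype(np.float32)))
a=d['frame'];b=cv2.resize(s_['frame'][150:360,230:510],(560,420),interpolation=cv2.INTER_CUBIC)
cv2.imwrite('pics/w3.png',cv2.resize(np.vstack([a,b])[:,:,::-1],None,fx=.71,fy=.71))
E
```

```text
[ 0.4303 -0.1562  0.2734] [0.003 0.707 0.708 0.002] 0.07663158093351237 [-0.19  0.26  0.56  1.97 -0.17  0.96  0.45]
jug [ 0.47451037 -0.15468282] 0.04574576317865621
clip 657 [ 0.41411046 -0.16351411  0.11084935] [ 0.4506019  -0.13706407  0.33527575] ((432.5477294921875, -150.17242431640625), (37.50587844848633, 24.818782806396484), 3.177133560180664)
```

View pics/w3.png

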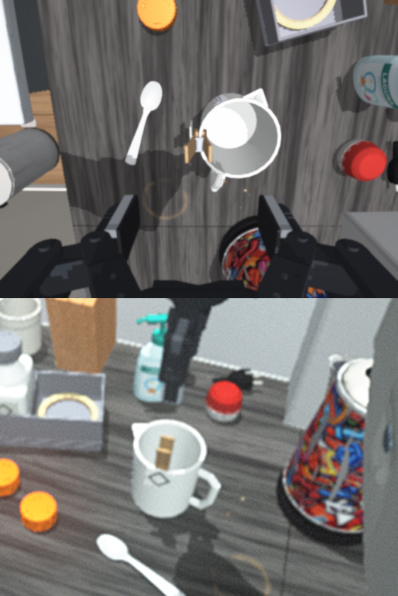

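Wrist view: the clip bites the rim at (200,145) with the tag outside at (195,125). In the scene view the tag hangs on the jug's outer wall at (158,478) and the jug is standing. Now moving to the cap.

Emit:
send_rows --targets '[{"dx":0.019,"dy":0.0508,"dz":0,"rx":0,"ry":0,"rz":0,"claw":1},{"dx":0.019,"dy":0.0508,"dz":0,"rx":0,"ry":0,"rz":0,"claw":1},{"dx":0.019,"dy":0.0508,"dz":0,"rx":0,"ry":0,"rz":0,"claw":1},{"dx":0.019,"dy":0.0508,"dz":0,"rx":0,"ry":0,"rz":0,"claw":1},{"dx":0.019,"dy":0.0508,"dz":0,"rx":0,"ry":0,"rz":0,"claw":1}]'

```text
clock: 6.4
tool_pos: [0.4995, 0.0376, 0.2683]
orientation: [-0.0, 0.706, 0.708, 0.0]
force: [1.2, -0.5, 0.1]
opening: 0.0854
grasp_force: 0.0
```

Emit:
send_rows --targets '[{"dx":0.019,"dy":0.0508,"dz":0,"rx":0,"ry":0,"rz":0,"claw":1},{"dx":0.019,"dy":0.0508,"dz":0,"rx":0,"ry":0,"rz":0,"claw":1},{"dx":0,"dy":0,"dz":0,"rx":0,"ry":0,"rz":0,"claw":1},{"dx":0,"dy":0,"dz":0,"rx":0,"ry":0,"rz":0,"claw":1},{"dx":0,"dy":0,"dz":0,"rx":0,"ry":0,"rz":0,"claw":1}]'

```text
clock: 6.82
tool_pos: [0.5275, 0.1113, 0.2679]
orientation: [-0.0, 0.706, 0.708, -0.001]
force: [-0.9, 0.1, -0.0]
opening: 0.0854
grasp_force: 0.0
```

```bash
python3 - <<'E'
from h import *
d=get('wrist')
st=monitor.state();print(np.round(st['tool_pos'],4),np.round(st['orientation'],3),st['opening'],np.round(st['joints'],2),np.round(st['force'],1))
P=cloud(d);z=P[...,2]
m=(np.hypot(P[...,0]-.53,P[...,1]-.111)<.04)&(z>.16)&(z<.178);Q=P[m];print(len(Q),np.median(Q[:,2]),Q.mean(0),cv2.minEnclosingCircle((Q[:,:2]*1000).astype(np.float32)))
m=(m).astype(np.uint8);c=max(cv2.findContours(m,0,1)[0],key=cv2.contourArea);e=cv2.fitEllipse(c);print(e,onz(d,*e[0],np.median(Q[:,2])))
E
```

```text
[0.5274 0.1106 0.2682] [-0.     0.707  0.707 -0.001] 0.08537783131335652 [-0.62  0.39  0.47  1.78 -0.2   1.02 -0.07] [ 0.1 -1.   0.3]
4534 0.16984145696254366 [0.53131302 0.11526002 0.16962406] ((531.20166015625, 113.64525604248047), 25.45326042175293)
((285.2019348144531, 217.81561279296875), (74.29228973388672, 76.00692749023438), 85.9590072631836) [0.53130945 0.11551982 0.16984146]
```

Emit:
send_rows --targets '[{"dx":0.0044,"dy":0.0036,"dz":-0.0358,"rx":0,"ry":0,"rz":0,"claw":1},{"dx":0,"dy":0,"dz":-0.0358,"rx":0,"ry":0,"rz":0,"claw":1},{"dx":0,"dy":0,"dz":-0.0358,"rx":0,"ry":0,"rz":0,"claw":1},{"dx":0,"dy":0,"dz":-0.0358,"rx":0,"ry":0,"rz":0,"claw":1},{"dx":0,"dy":0,"dz":0,"rx":0,"ry":0,"rz":0,"claw":1}]'

```text
clock: 7.28
tool_pos: [0.5284, 0.1126, 0.1573]
orientation: [-0.002, 0.707, 0.707, -0.003]
force: [-0.8, -0.5, -0.0]
opening: 0.0853
grasp_force: 0.0
```

Emit:
send_rows --targets '[{"dx":0,"dy":0,"dz":0,"rx":0,"ry":0,"rz":0,"claw":1},{"dx":0,"dy":0,"dz":0,"rx":0,"ry":0,"rz":0,"claw":1},{"dx":0,"dy":0,"dz":0,"rx":0,"ry":0,"rz":0,"claw":1}]'

```text
clock: 7.53
tool_pos: [0.5321, 0.1141, 0.1629]
orientation: [0.001, 0.707, 0.707, 0.001]
force: [-0.1, 0.6, 0.1]
opening: 0.0854
grasp_force: 0.0
```

```bash
python3 - <<'E'
from h import *
d=get('wrist');save(d,'w4.png');P=cloud(d);z=P[...,2]
print(monitor.state()['tool_pos'])
m=(np.hypot(P[...,0]-.531,P[...,1]-.113)<.03)&(z>.164)&(z<.176);Q=P[m];print(len(Q),np.median(Q[:,2]),cv2.minEnclosingCircle((Q[:,:2]*1000).astype(np.float32)),np.percentile(Q,[1,99],axis=0))
E
```

```text
[0.53207239 0.11434772 0.16284536]
12192 0.1697641517018783 ((531.30078125, 113.8392562866211), 25.488727569580078) [[0.50823874 0.09134671 0.16476312]
 [0.5541181  0.13775356 0.17114723]]
```

View pics/w4.png

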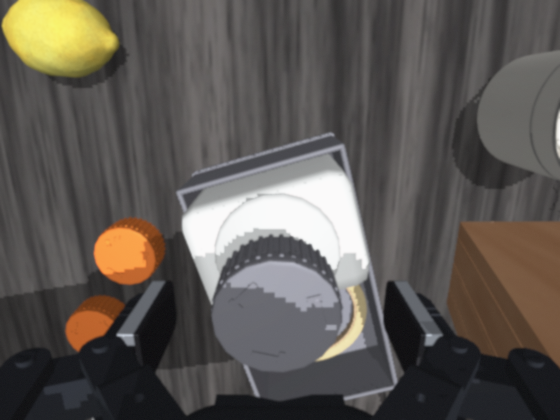

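The grey cap is centred between the fingers at (278,310), with its ribs visible; the orange caps stay at the left, untouched. Closing.

Emit:
send_rows --targets '[{"dx":-0.001,"dy":0,"dz":-0.0025,"rx":0,"ry":0,"rz":0,"claw":0.6},{"dx":0,"dy":0,"dz":0,"rx":0,"ry":0,"rz":0,"claw":0.3},{"dx":0,"dy":0,"dz":0,"rx":0,"ry":0,"rz":0,"claw":-0.2},{"dx":0,"dy":0,"dz":0,"rx":0,"ry":0,"rz":0,"claw":-1},{"dx":0,"dy":0,"dz":0,"rx":0,"ry":0,"rz":0,"claw":-1}]'

```text
clock: 8.0
tool_pos: [0.5306, 0.1146, 0.1598]
orientation: [0.0, 0.706, 0.708, 0.0]
force: [-2.0, 0.6, 6.1]
opening: 0.0479
grasp_force: 60.7
```

Emit:
send_rows --targets '[{"dx":0,"dy":0,"dz":0,"rx":0,"ry":0,"rz":0,"claw":-1},{"dx":0,"dy":0,"dz":0,"rx":0,"ry":0,"rz":0,"claw":-1},{"dx":0,"dy":0,"dz":0,"rx":0,"ry":0,"rz":0,"claw":-1},{"dx":0,"dy":0,"dz":0,"rx":0,"ry":0,"rz":0,"claw":-1}]'

```text
clock: 8.33
tool_pos: [0.5306, 0.1146, 0.1598]
orientation: [0.0, 0.706, 0.708, 0.0]
force: [-0.5, 0.7, 5.7]
opening: 0.0481
grasp_force: 60.7
```

Emit:
send_rows --targets '[{"dx":0,"dy":0,"dz":-0.0022,"rx":0,"ry":0,"rz":0,"claw":-1},{"dx":0,"dy":0,"dz":-0.0022,"rx":0,"ry":0,"rz":0,"claw":-1},{"dx":0,"dy":0,"dz":-0.0022,"rx":0,"ry":0,"rz":0,"claw":-1},{"dx":0,"dy":0,"dz":0,"rx":0,"ry":0,"rz":0,"claw":-1},{"dx":0,"dy":0,"dz":0,"rx":0,"ry":0,"rz":0,"claw":-1}]'

```text
clock: 8.75
tool_pos: [0.5308, 0.1146, 0.1551]
orientation: [0.0, 0.706, 0.708, 0.001]
force: [-1.9, -0.2, 9.1]
opening: 0.0482
grasp_force: 60.7
```

Emit:
send_rows --targets '[{"dx":0,"dy":0,"dz":-0.0018,"rx":0,"ry":0,"rz":0,"claw":-1},{"dx":0,"dy":0,"dz":0,"rx":0,"ry":0,"rz":0,"claw":-1},{"dx":0,"dy":0,"dz":0,"rx":0,"ry":0,"rz":0,"claw":-1}]'

```text
clock: 9.0
tool_pos: [0.531, 0.1146, 0.154]
orientation: [0.0, 0.706, 0.708, 0.001]
force: [-2.8, 0.3, 12.0]
opening: 0.0484
grasp_force: 61.2
```

Emit:
send_rows --targets '[{"dx":0,"dy":0,"dz":0,"rx":0,"ry":0,"rz":0.06,"claw":-1},{"dx":0,"dy":0,"dz":0,"rx":0,"ry":0,"rz":0.1,"claw":-1},{"dx":0,"dy":0,"dz":0,"rx":0,"ry":0,"rz":0.1,"claw":-1},{"dx":0,"dy":0,"dz":0,"rx":0,"ry":0,"rz":0.1,"claw":-1},{"dx":0,"dy":0,"dz":0,"rx":0,"ry":0,"rz":0.1,"claw":-1}]'

```text
clock: 9.42
tool_pos: [0.5316, 0.1147, 0.1542]
orientation: [0.001, 0.566, 0.824, 0.001]
force: [0.1, -0.2, 10.4]
opening: 0.0485
grasp_force: 61.0
```

```bash
python3 -c "
from h import *
s=monitor.state();print({k:np.round(s[k],3) for k in('tool_pos','orientation','force','moment','joints','opening')})
d=get('wrist');save(d,'w5.png')"
```

```text
{'tool_pos': array([0.532, 0.115, 0.154]), 'orientation': array([0.001, 0.566, 0.824, 0.001]), 'force': array([ 0.11 , -0.211, 10.415]), 'moment': array([-0.055,  0.076, -0.06 ]), 'joints': array([-0.496,  0.509,  0.293,  1.917, -0.209,  0.743,  0.284]), 'opening': np.float64(0.048)}
```

View pics/w5.png

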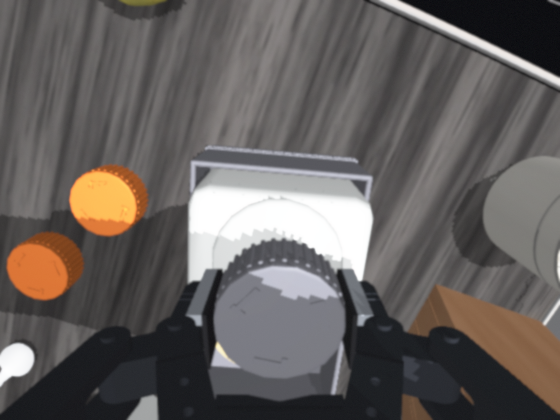

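The cap's three marks, at (240,295), (320,295) and (268,358), kept their place relative to the fingers, so the cap turns with the gripper without slipping while the bottle stays put. Continuing to 63°.

Emit:
send_rows --targets '[{"dx":0,"dy":0,"dz":0,"rx":0,"ry":0,"rz":0.12,"claw":-1},{"dx":0,"dy":0,"dz":0,"rx":0,"ry":0,"rz":0.12,"claw":-1},{"dx":0,"dy":0,"dz":0,"rx":0,"ry":0,"rz":0.12,"claw":-1},{"dx":0,"dy":0,"dz":0,"rx":0,"ry":0,"rz":0.12,"claw":-1},{"dx":0,"dy":0,"dz":0,"rx":0,"ry":0,"rz":0.12,"claw":-1}]'

```text
clock: 9.88
tool_pos: [0.5316, 0.1147, 0.1542]
orientation: [0.001, 0.358, 0.934, 0.001]
force: [-0.3, 0.4, 11.0]
opening: 0.0485
grasp_force: 61.0
```

Emit:
send_rows --targets '[{"dx":0,"dy":0,"dz":0,"rx":0,"ry":0,"rz":0.12,"claw":-1},{"dx":0,"dy":0,"dz":0,"rx":0,"ry":0,"rz":0.12,"claw":-1},{"dx":0,"dy":0,"dz":0,"rx":0,"ry":0,"rz":0.1,"claw":-1},{"dx":0,"dy":0,"dz":0,"rx":0,"ry":0,"rz":0,"claw":-1},{"dx":0,"dy":0,"dz":0,"rx":0,"ry":0,"rz":0,"claw":-1}]'

```text
clock: 10.3
tool_pos: [0.5312, 0.1146, 0.1541]
orientation: [0.001, 0.232, 0.973, 0.001]
force: [-1.7, -0.8, 11.7]
opening: 0.0482
grasp_force: 61.0
```

Emit:
send_rows --targets '[{"dx":0,"dy":0,"dz":0.006,"rx":0,"ry":0,"rz":0,"claw":-1},{"dx":0,"dy":0,"dz":0.006,"rx":0,"ry":0,"rz":0,"claw":-1},{"dx":0,"dy":0,"dz":0.006,"rx":0,"ry":0,"rz":0,"claw":-1},{"dx":0,"dy":0,"dz":0.006,"rx":0,"ry":0,"rz":0,"claw":-1},{"dx":0,"dy":0,"dz":0,"rx":0,"ry":0,"rz":0,"claw":-1}]'

```text
clock: 10.72
tool_pos: [0.5306, 0.1146, 0.1716]
orientation: [0.0, 0.232, 0.973, 0.0]
force: [0.8, -0.4, 0.0]
opening: 0.0483
grasp_force: 61.7
```

Emit:
send_rows --targets '[{"dx":0,"dy":0,"dz":0.012,"rx":0,"ry":0,"rz":0,"claw":-1},{"dx":0,"dy":0,"dz":0.015,"rx":0,"ry":0,"rz":0,"claw":-1},{"dx":0,"dy":0,"dz":0.012,"rx":0,"ry":0,"rz":0,"claw":-1},{"dx":0,"dy":0,"dz":0.004,"rx":0,"ry":0,"rz":0,"claw":-1},{"dx":0,"dy":0,"dz":0,"rx":0,"ry":0,"rz":0,"claw":-1}]'

```text
clock: 11.13
tool_pos: [0.5308, 0.1146, 0.2041]
orientation: [0.001, 0.232, 0.973, 0.0]
force: [0.3, -0.2, -0.9]
opening: 0.0479
grasp_force: 61.8
```

Emit:
send_rows --targets '[{"dx":0,"dy":0,"dz":0,"rx":0,"ry":0,"rz":0,"claw":-1},{"dx":0,"dy":0,"dz":0,"rx":0,"ry":0,"rz":0,"claw":-1},{"dx":0,"dy":0,"dz":0,"rx":0,"ry":0,"rz":0,"claw":-1}]'

```text
clock: 11.38
tool_pos: [0.5301, 0.1144, 0.2027]
orientation: [-0.0, 0.232, 0.973, -0.0]
force: [0.5, 0.3, -1.1]
opening: 0.0481
grasp_force: 61.8
```

```bash
python3 -c "
from h import *
a=get('scene');w=get('wrist')
b=cv2.resize(a['frame'][130:340,190:470],(560,420),interpolation=cv2.INTER_CUBIC)
cv2.imwrite('pics/f.png',cv2.resize(np.vstack([w['frame'],b])[:,:,::-1],None,fx=.71,fy=.71))
s=monitor.state();print(s['tool_pos'],s['opening'],s['grasp_force'],s['force'])"
```

```text
[0.53022036 0.11448045 0.20278909] 0.048138897068731264 61.837403319077566 [-0.45895482 -0.97479807 -0.10423673]
```

View pics/f.png

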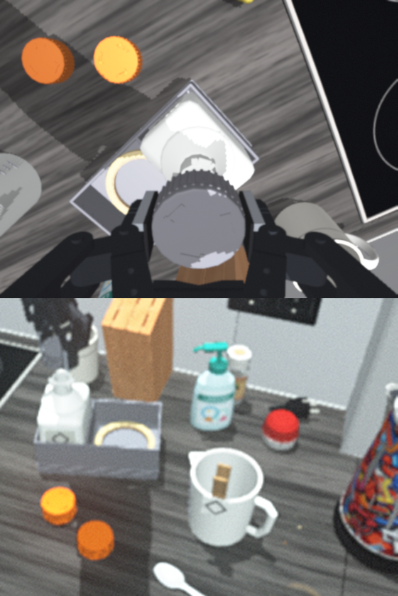

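The pictures show the cap held at (200,225) above the bare neck (63,385). The bottle is in its compartment, and the clip is on the jug's rim with the tag outside at (215,508). Handing in.

```bash
python3 -c "
from workcell import finish_job
print(finish_job())"
```

```text
the job is handed in; nothing more can be done
None
```

I clipped the tagged clip onto the jug's rim with its tag outside, then pushed, turned and lifted the cap off the bottle; the job was handed in at about 11.4 s with the gripper holding the cap about 3 cm above the mouth.

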